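Take a temperature logger down from its desk stand and file it in the packed row

ROBOT

A 6-joint arm with a two-finger parallel gripper is mounted at the origin on a cart in front of the work surface, level with it; the furniture and walls round the work are solid. World frame = base frame: x ahead of the robot, y to its left, z up, the work surface at z = 0. Lengths are in mm, angles in rad, forces in N, time in s.
With the tool pointing down it reaches from about 350 to 975 mm from the base axis. Payload 7.1 kg.
Tool frame: the origin (TCP) lies at the very end of the fingers, on their centre line; the grasp point (between the pads) lies ctrl.hold_point_z behind it (ctrl.hold_point_z is the distance from the TCP to the grasp point, in mm); z points along the fingers, y is the line along which they close (so a half turn about z gives the same grasp; the last joint's range is limited). The gripper opens to 88 mm and grips with 3 to 60 N. Pads are 20 mm wide; open, the fingers measure 115 mm over their backs; the gripper's body (75 mm by 178 mm) begins 61 mm behind the grasp point.
Start: joints at [-1.31, 0.423, 1.63, -0, 1.089, -0.019], TCP at [172.62, -600.672, 222.675] pointing down, gripper open.
Joint ranges: [-3, 3], [-0.9, 2.11], [0.09, 2.58], [-1.31, 4.45], [0.11, 2.69], [-2.54, 2.54]. Speed limits (rad/s): [2.39, 2.39, 3.01, 3.14, 3.14, 3.14].

INTERFACE

Orientations are given as a rotation vector (axis times angle).
In Python, from workcell import ctrl gives the robot as it stands. The module is installed in compiled form; this text tells all that it offers.
- The arm moves only by the shell command python3 -m creep 'ROWS'. ROWS is JSON, a list of rows, each an object with "translation": the shift along the tool's x, y, z in mm, a list of three; "angular": the turn, a rotation vector about the tool's x, y, z in rad, a list of three; "jaw": the opening, from 0 (shut) to 1 (fully open). A call has exactly 8 rows; each row is the pose to reach, as a shift and turn from the pose commanded when the call began, along the tool's axes at that moment; what a row does not reach only later rows make up. A row lasts 1/8 s, in which the tool goes at most 62.5 mm and 10.7 degrees, less where a joint would pass 70% of its speed; a pose out of reach is approached as far as the arm can. A call with a gripper value outside its range is refused whole. The fingers move at their own pace and stop on an object; the grip force is fixed at half the most. Time passes only in rows, so rows that repeat a pose let the fingers close, or fill a call up. It gives the time, the measured TCP pose, the force, the opening and the grip force at its end, in the units of the state.
- ctrl.get_obs(): the state, without advancing time (a new reading comes with each control period).
- ctrl.get_image(name): name is "side" or "top"; returns the picture (400x640x3 uint8, red, green, blue); there is no depth.
- ctrl.camera_info(name): a dict with "camera_matrix" (3x3 intrinsics, pixels), "world_from_camera" (4x4, takes a point from camera to world coordinates). Camera axes: x right, y up, looking along -z (the intrinsics and any distortion apply to the point x, -y, -z); pixel columns grow to the right and rows downward; lengths in mm; the calibration is good to about 2 mm. A picture is of the moment at which its call begins. camera_info takes no time and is no camera call.
- ctrl.close_job(): hands the job in; it is judged then, once.
Trained networks look in the newest picture that a camera, given by its name, has taken for a name from the list of things; names that differ only in an ending like _2 or _b are one class to them, and where a whole thing is asked for, a point or a joint stands for the part that bears it (a point fixed in the world has none). Each returns a list of dicts, best first, with "score" (0 to 1); they miss things now and then, are a little off and sometimes report something else, mostly with a low value. They report only what shows in the picture. A call takes as long as a camera call. They do not tell look-alikes from the thing itself.
- ctrl.look_for(camera, label): "rect" ([left, top, right, bottom] in pixels, round what is visible of it).
The state is a dict: "t": time; "qpos": joint angles; "qvel": joint speeds; "joint_torque": joint torques, N m; "ee_pos": TCP position; "orientation": TCP orientation; "ft_force": force on the tool from outside, world axes, zero at the start; "moment": the same for the moment, N m; "width": finger opening in mm; "grasp_force": force on a finger pad.
Only numpy, scipy, OpenCV 4.12 (cv2) and the standard library are available. Lean on these libraries where they do the work, as an engineer would, in place of code of your own. Each camera call takes 0.05 s, during which the arm holds its last target. There are 200 camera calls.

TASK

Take the temperature logger down from the leaning desk stand: it hangs on two headed screws in sideways keyhole slots, so gently slide it sideways to your right (as you face the stand) until you feel it stop, ease it back about 5 mm so that the screw heads sit in the wide ends, and pull it straight off the stand. Then push it gently, upright, down into the too-narrow gap in the middle of the row of loggers in the black bin, easing its neighbours apart, until it stands on the bin floor with all five upright in one row; let go, and do not push the roll of tape or the timer about.

Things in the scene. Friction and masses are not known exactly. Their poses are not given: they have to be found in the camera images.
- logger: The logger that hangs on the stand: white plastic box, 56 mm wide (own y), 24 mm thick (own x), 112 mm high (own z, foot to crown), crown rounded 11 mm, foot 7 mm, display on its front (own -x face); 80 to 170 g. Origin at its centre. It hangs leaning back 35 degrees from vertical. Its narrow sides (own +y and -y) are free to grasp down to 40 mm below the crown.
- keyholes (a point): Point in the logger's back (own +x face) between its two hidden sideways keyhole slots, one above the other; axes as the logger's. Their wide ends (16 x 17 mm) lie toward own +y: slide the logger toward own -y, 18 to 33 mm (differs), to a hard stop, where the heads still catch; they pass out when it is 4 to 7 mm back from the stop. Then move off along own -x: 10 mm clears them.
- stand: Desk stand, grey folded steel, fixed. Base 150 x 124 x 7 mm; origin under it, own -x its front, z up. A 28 mm wide plate behind the logger leans back 35 degrees (toward own +x) and ends 20 mm below the logger's crown, with a strut down behind it. Two screws (12 mm heads, 5 mm shanks), hidden behind the logger, are clamped tight, up to 6 mm to either side of its middle, in cross slots.
- bin: Low black bin, 397 mm long (own x), 162 mm wide (own y), 71 mm high, fixed; origin under its centre. Floor 2 mm above the origin, 132 mm wide inside. The row of loggers stands across it (own x about 0.015 m), packed along own y. A logger that stands on the floor has its centre 58 mm above the bin's origin.
- logger_1: First logger of the row, at the bin's own -y end: same box as the hung logger (56 x 24 x 112 mm, origin at its centre, own z up), loose, 120 g. Its display faces the bin's own -y; its own x points along the bin's own +y.
- logger_2: Second logger of the row, same box and placed like logger_1. Between it and logger_3 is the gap for the hung logger, only 16 to 21 mm wide: the neighbours must be eased apart by its rounded foot (12 mm of play is left when all five stand in the row).
- logger_3: Third logger of the row, on the other side of the gap; same box, placed like logger_1.
- logger_4: Fourth logger of the row, at the bin's own +y end; same box, placed like logger_1.
- tape: Roll of tape, 96 mm across, 25 mm high, lying in the bin's own -x end; origin under its centre.
- timer: Kitchen timer with a knob, 62 x 62 x 51 mm, standing in the bin's own +x end; origin under its centre.
There are look-alikes about, which are no part of the job. What is shaped like the logger_3 but purple is not meant.

How it is judged:
By the outcome, as a careful person would: the job done as asked, in the order asked, and still so for the second after the job is handed in, with the robot touching nothing.
It also fails if it takes over 45 s, if anything falls off the work surface, if the arm or the gripper's body presses on something with over 40 N, if the wrist force passes 120 N, or if a joint passes its speed limit or range.

## Working session

There is one attempt and no reset: what is moved stays moved. The work goes in short steps, Python scripts to look and compute and a shell command to move; the robot and the scene stay as the last step left them, time stands still between calls to the robot, and variables do not carry over. Pictures are saved under pics/ and viewed, at most 10 in all, crops included, and the job is handed in when it is done.

```bash
mkdir -p pics; python3 - <<'E'
from workcell import ctrl
import cv2,numpy as np
print(ctrl.hold_point_z, ctrl.get_obs())
for n in ("side","top"):
    im=ctrl.get_image(n); cv2.imwrite(f"pics/{n}0.png",im[:,:,::-1]); i=ctrl.camera_info(n)
    print(n,{k:np.round(v,3).tolist() if not isinstance(v,str) else v for k,v in i.items()})
    for l in ("logger","stand","bin","tape","timer"):
        print(l,[(np.round(d["rect"]).tolist(),round(d["score"],2)) for d in ctrl.look_for(n,l)])
E
```

```text
18.700000000000003 {'t': 0.0, 'qpos': array([-1.30998954e+00,  4.23829534e-01,  1.63067112e+00,  9.74063427e-06,
        1.08859883e+00, -1.90031965e-02]), 'qvel': array([ 0.00071458, -0.00080727,  0.00045224, -0.00062245,  0.00064902,
        0.00062847]), 'joint_torque': array([ 9.30098349e-05, -5.44633842e+01, -2.73666322e+01,  6.44117827e-02,
        2.27516529e-02, -1.47636556e-04]), 'ee_pos': array([ 172.49249386, -600.15679361,  221.91617425]), 'orientation': array([-3.10941567e+00, -4.37876294e-01,  2.71887165e-04]), 'ft_force': array([-0.16377779, -0.14056994,  0.1290538 ]), 'moment': array([ 1.00289446e-01, -4.92429487e-02,  2.81504708e-06]), 'grasp_force': 0.0, 'width': 87.64320360124182}
side {'camera_matrix': [[442.846, 0.0, 315.331], [0.0, 442.846, 199.94], [0.0, 0.0, 1.0]], 'world_from_camera': [[-0.727, -0.537, 0.429, 933.037], [0.687, -0.569, 0.453, 400.398], [0.001, 0.623, 0.782, 796.896], [0.0, 0.0, 0.0, 1.0]]}
logger [([367.0, 213.0, 410.0, 250.0], 0.97), ([224.0, 137.0, 249.0, 185.0], 0.94), ([252.0, 148.0, 278.0, 190.0], 0.94), ([254.0, 226.0, 280.0, 281.0], 0.75), ([218.0, 131.0, 238.0, 180.0], 0.58), ([188.0, 194.0, 222.0, 221.0], 0.19)]
stand [([327.0, 227.0, 421.0, 295.0], 0.9)]
bin [([164.0, 99.0, 325.0, 246.0], 0.89)]
tape [([267.0, 132.0, 303.0, 163.0], 0.7)]
timer []
top {'camera_matrix': [[398.657, 0.0, 318.047], [0.0, 398.657, 198.478], [0.0, 0.0, 1.0]], 'world_from_camera': [[-0.013, 0.994, -0.109, 457.199], [-1.0, -0.014, -0.007, -4.428], [-0.008, 0.109, 0.994, 934.778], [0.0, 0.0, 0.0, 1.0]]}
logger [([303.0, 121.0, 328.0, 155.0], 0.87), ([432.0, 167.0, 448.0, 200.0], 0.69), ([382.0, 178.0, 406.0, 211.0], 0.68), ([235.0, 208.0, 264.0, 246.0], 0.67), ([414.0, 172.0, 434.0, 200.0], 0.66), ([398.0, 176.0, 417.0, 206.0], 0.64)]
stand []
bin [([362.0, 103.0, 470.0, 291.0], 0.67)]
tape [([403.0, 227.0, 445.0, 269.0], 0.92)]
timer [([388.0, 122.0, 425.0, 158.0], 0.94)]
```

```bash
python3 - <<'E'
import cv2,numpy as np
a=cv2.imread("pics/side0.png")[80:320,150:450];b=cv2.imread("pics/top0.png")[80:310,210:490]
a=cv2.resize(a,(600,480)) ; a=cv2.resize(cv2.imread("pics/side0.png")[85:310,150:450],None,fx=2.6,fy=2.6,interpolation=3)
b=cv2.resize(b,None,fx=2.6,fy=2.6,interpolation=3)
print(a.shape,b.shape)
cv2.imwrite("pics/sideA.png",a);cv2.imwrite("pics/topA.png",b)
E
```

```text
(585, 780, 3) (598, 728, 3)
```

View pics/sideA.png

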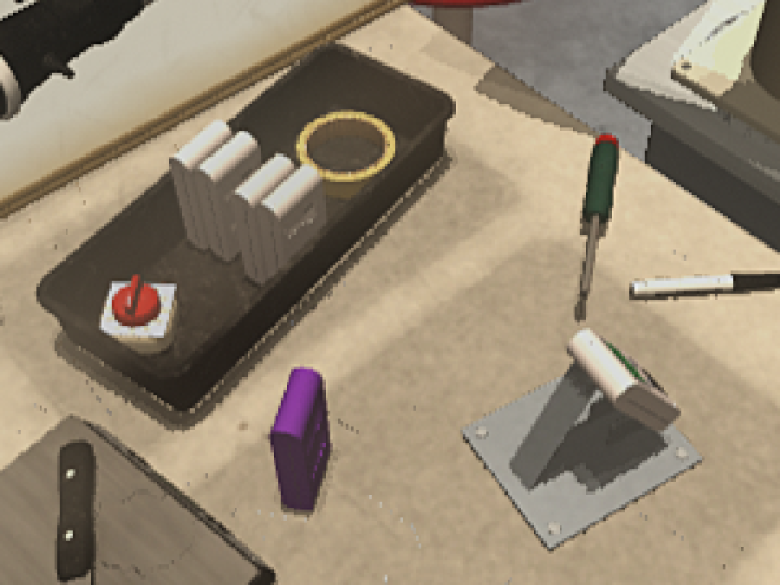

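View pics/topA.png

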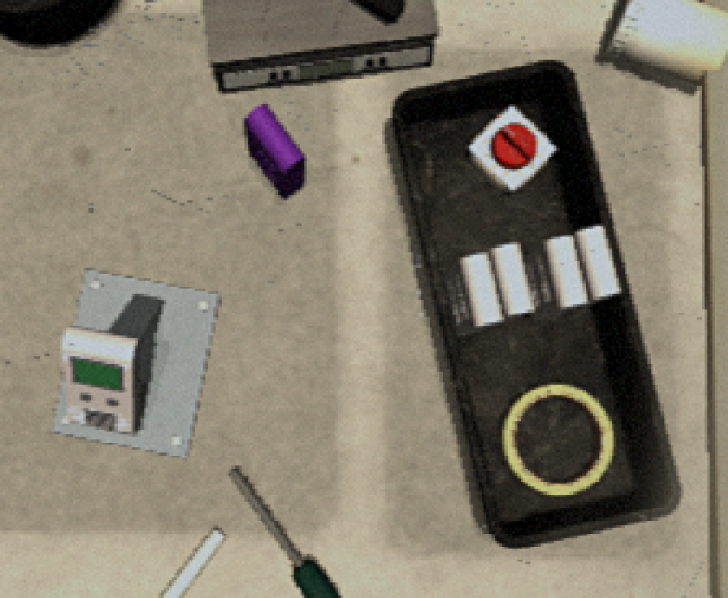

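Top crop shows the stand at (52–219, 268–458), with a white logger hanging on it, display toward the robot. It also shows the purple look-alike at (275,150), and the bin with four white loggers, a gap in the middle (535,280), the timer at (512,147) and the tape at (557,440). Only two things could be the hung logger: the white one on the stand, full-image (249,226), and the purple one at (316,138). The white one fits, since it is on the stand. I'll confirm it in an enlarged crop.

```bash
python3 - <<'E'
import cv2,numpy as np
a=cv2.imread("pics/side0.png")[205:255,360:415];b=cv2.imread("pics/top0.png")[200:250,228:272]
f=lambda x:cv2.resize(x,None,fx=8,fy=8,interpolation=cv2.INTER_CUBIC)
cv2.imwrite("pics/zoom1.png",np.hstack([f(a),f(b)])); 
# bin row
b=cv2.imread("pics/top0.png")[160:212,375:457];c=cv2.imread("pics/side0.png")[125:200,205:285]
f=lambda x,s:cv2.resize(x,None,fx=s,fy=s,interpolation=cv2.INTER_CUBIC)
b=f(b,5);c=f(c,4.8);c=np.vstack([c,np.zeros((max(0,b.shape[0]-c.shape[0]),c.shape[1],3),np.uint8)]);b=np.vstack([b,np.zeros((c.shape[0]-b.shape[0],b.shape[1],3),np.uint8)])
cv2.imwrite("pics/zoom2.png",np.hstack([b,c]));print(b.shape,c.shape)
E
```

```text
(360, 410, 3) (360, 384, 3)
```

View pics/zoom1.png

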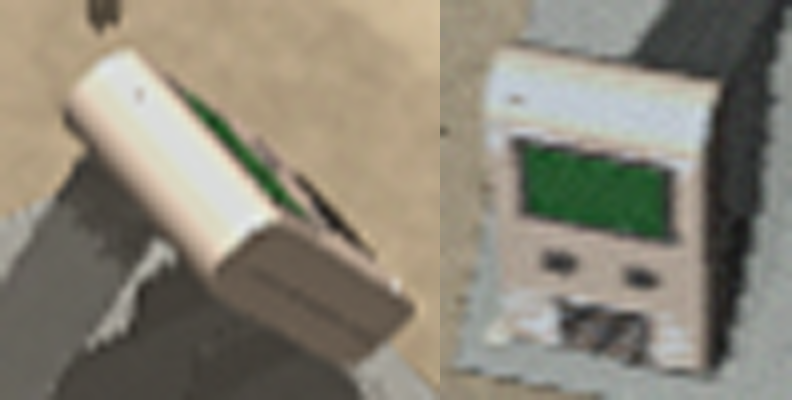

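View pics/zoom2.png

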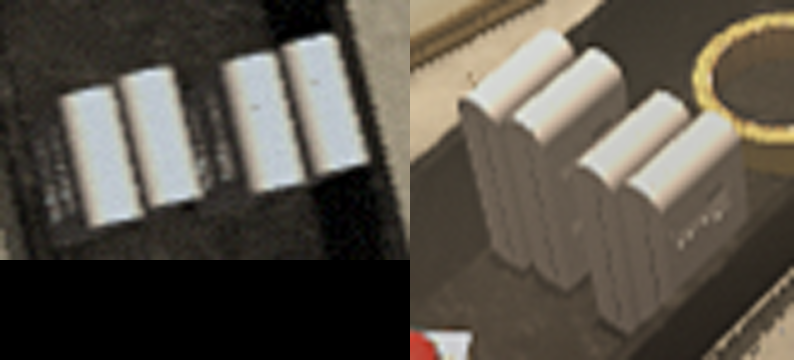

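```bash
cat > h.py <<'E'
import numpy as np
from workcell import ctrl
from scipy.optimize import least_squares
from scipy.spatial.transform import Rotation as R
I={n:ctrl.camera_info(n) for n in("top","side")}
def proj(n,P):
    T=np.array(I[n]["world_from_camera"]);K=np.array(I[n]["camera_matrix"])
    c=(np.atleast_2d(P)-T[:3,3])@T[:3,:3]; c=c*[1,-1,-1]; q=c@K.T; return q[:,:2]/q[:,2:]
def ray(n,uv,z):
    T=np.array(I[n]["world_from_camera"]);K=np.array(I[n]["camera_matrix"])
    uv=np.atleast_2d(uv); d=np.c_[uv,np.ones(len(uv))]@np.linalg.inv(K).T*[1,-1,-1]@T[:3,:3].T
    return T[:3,3]+d*((z-T[2,3])/d[:,2:])
pr=[]
for sx,sz,r in((1,1,11),(-1,1,11),(1,-1,7),(-1,-1,7)):
    for a in np.linspace(0,np.pi/2,7): pr.append((sx*(12-r+r*np.cos(a)),sz*(56-r+r*np.sin(a))))
LOG=np.array([(x,s*28,z) for s in(1,-1) for x,z in pr])
TH=np.linspace(0,2*np.pi,24,endpoint=False);D=np.c_[np.cos(TH),np.sin(TH)]
sup=lambda P:(P@D.T).max(0)
E
python3 - <<'E'
from h import *
cr=lambda l:np.array(l)/2.6
st={"top":cr([(88,268),(219,291),(187,458),(52,432)])+(210,80),"side":cr([(549,549),(463,433),(702,460)])+(150,85)}
B=np.array([(75,62,7),(75,-62,7),(-75,-62,7),(-75,62,7)])
def f(p,full=False):
    W=R.from_euler('z',p[2]).apply(B)+[p[0],p[1],0]
    return np.r_[(proj("top",W)-st["top"]).ravel(),(proj("side",W[[0,1,3]])-st["side"]).ravel()]
s=least_squares(f,[420,180,0]);p=s.x;print("stand",p,np.degrees(p[2]),np.round(s.fun,1))
poly={"top":(np.array([(488,70),(503,45),(718,80),(712,378),(484,338)])-[440,0])/8+(228,200),
"side":np.array([(65,115),(75,90),(125,45),(412,302),(345,368),(215,285)])/8+(360,205)}
def g(q,n=None):
    Rr=R.from_euler('z',q[3])*R.from_euler('y',np.radians(35)); W=Rr.apply(LOG)+q[:3]
    return np.r_[tuple(sup(proj(n,W))-sup(poly[n]) for n in poly)+((q[3]-p[2])*30,)]
s=least_squares(g,[p[0],p[1],110,p[2]],loss="soft_l1");q=s.x;print("logger",q,np.round(s.fun,1))
print("in stand frame",R.from_euler('z',-p[2]).apply(q[:3]-[p[0],p[1],0]))
t=[(87,90),(117,220),(145,70),(176,203),(246,57),(279,188),(306,38),(342,169)]
W=ray("top",np.array(t)/5+(375,160),114);a,b=W[::2],W[1::2]
print("row len",np.linalg.norm(a-b,axis=1),"dir",np.degrees(np.arctan2(*(a-b)[:,1::-1].T)));print("mid",np.round((a+b)/2,1))
# side ridges (zoom2 right part): L4? leftmost..  
t2=[(568,35),(480,105),(612,55),(528,128),(675,98),(592,170),(728,118),(645,195)]
W=ray("side",(np.array(t2)-[410,0])/4.8+(205,125),114);a,b=W[::2],W[1::2]
print("side len",np.linalg.norm(a-b,axis=1),"dir",np.degrees(np.arctan2(*(a-b)[:,1::-1].T)));print("mid",np.round((a+b)/2,1))
print(ctrl.get_obs()["t"])
E
```

```text
stand [ 5.13688370e+02  1.32840155e+02 -1.99637448e-01] -11.438383181676773 [-1.1 -0.5  0.1  0.3 -0.  -0.5 -0.6 -0.6  0.3  0.1 -1.3 -1.4  0.8 -1. ]
logger [ 4.92149911e+02  1.47283417e+02  8.90763304e+01 -1.89665442e-01] [ 1.3 -0.1 -0.3 -0.3 -0.3 -0.2 -0.1 -0.4 -1.2 -2.  -2.5 -2.9 -0.1 -0.6
 -0.1 -0.1 -0.   0.1  0.2 -0.1  0.1  0.3  0.5  0.7  1.1  1.1  1.1  1.3
  0.2 -0.3 -0.6 -0.8 -0.5  0.2 -0.  -0.1 -0.1 -0.  -0.1 -0.  -0.6 -0.8
 -0.6 -0.2  0.4  2.2  1.1  1.1  0.3]
in stand frame [-23.97497524   9.88502036  89.07633035]
row len [55.48576633 56.8560491  56.21119293 56.54901208] dir [10.98301344 10.91691504 11.6153066  12.64431894]
mid [[ 561.1 -159.3  114. ]
 [ 568.5 -183.8  114. ]
 [ 573.8 -226.3  114. ]
 [ 581.4 -252.1  114. ]]
side len [58.00607535 57.92312067 56.06633755 58.01579397] dir [-170.38002445 -168.37998516 -169.68325122 -168.51816709]
mid [[ 580.4 -250.6  114. ]
 [ 573.5 -224.8  114. ]
 [ 569.3 -183.5  114. ]
 [ 560.8 -156.3  114. ]]
0.6
```

```bash
python3 - <<'E'
from h import *
import cv2
yaw=-.1996
poly={"top":(np.array([(488,70),(503,45),(718,80),(712,376),(503,338)])-[440,0])/8+(228,200),
"side":np.array([(65,115),(75,90),(125,45),(135,50),(412,302),(345,368),(215,285)])/8+(360,205)}
def pose(q): return (R.from_euler('z',q[3])*R.from_euler('y',np.radians(35))).apply(LOG)+q[:3]
def g(q): return np.r_[tuple(sup(proj(n,pose(q)))-sup(poly[n]) for n in poly)+((q[3]-yaw)*30,)]
s=least_squares(g,[492,147,89,yaw],loss="soft_l1");q=s.x;print("logger",q,np.round(s.fun,1))
print("in stand frame",R.from_euler('z',-yaw).apply(q[:3]-[513.7,132.8,0]))
out=[]
for n,(x0,y0,w,h) in {"side":(360,205,55,50),"top":(228,200,44,50)}.items():
    im=cv2.resize(cv2.imread(f"pics/{n}0.png")[y0:y0+h,x0:x0+w],None,fx=8,fy=8,interpolation=cv2.INTER_CUBIC)
    hu=cv2.convexHull(((proj(n,pose(q))-[x0,y0]+.5)*8).astype(np.int32));cv2.polylines(im,[hu],True,(0,0,255),1);out.append(im)
cv2.imwrite("pics/ov.png",np.hstack(out))
E
```

```text
logger [ 4.92441749e+02  1.47086456e+02  8.90668243e+01 -1.92200129e-01] [ 1.4  0.  -0.2 -0.2 -0.2 -0.1  0.  -0.  -0.2 -0.4 -0.6 -0.7  0.3 -0.7
 -0.2 -0.1  0.   0.2  0.4  0.1  0.3  0.5  0.7  0.8  0.9  0.9  1.   1.2
  0.2 -0.2 -0.5 -0.6 -0.3  0.4  0.1  0.   0.   0.2  0.1  0.1 -0.5 -0.8
 -0.6 -0.2  0.3  2.1  0.9  1.   0.2]
in stand frame [-23.66886882   9.78778367  89.06682433]
```

View pics/ov.png

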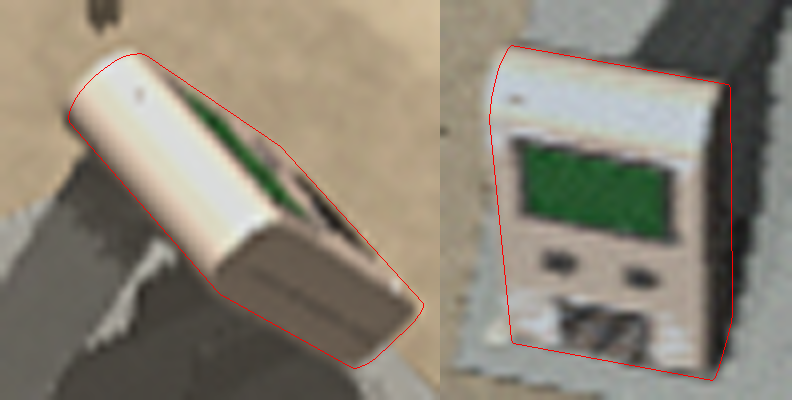

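```bash
cat >> h.py <<'E'
def cur():
    o=ctrl.get_obs(); return np.array(o["ee_pos"]),R.from_rotvec(o["orientation"]),o
def rows(P,Rt,p0=None,R0=None):
    if p0 is None: p0,R0,_=cur()
    return np.round(R0.inv().apply(np.asarray(P)-p0),1).tolist(),np.round((R0.inv()*Rt).as_rotvec(),3).tolist()
C=np.array([492.4,147.1,89.1]);YAW=-.194
RL=R.from_euler('z',YAW)*R.from_euler('y',np.radians(35))
x,y,z=RL.as_matrix().T
RG=R.from_matrix(np.c_[x,-y,-z])     # tool at grasp: tool x=own x
BY=np.radians(11.4)
RP=R.from_matrix(np.c_[[-np.sin(BY),np.cos(BY),0],[np.cos(BY),np.sin(BY),0],[0,0,-1]]) # tool x=bin y
def st():
    p,r,o=cur();print(round(o["t"],2),np.round(p,1),np.round(r.as_rotvec(),3),"F",np.round(o["ft_force"],1),"w",round(o["width"],1),"g",round(o["grasp_force"],1),"q",np.round(o["qpos"],2))
E
python3 - <<'E'
from h import *
p0,R0,_=cur()
print("via",rows([420,-230,330],R0)); print("pre",rows(C+100*z,RG)); print(C+100*z,C+18*z)
E
```

```text
via ([340.1, -287.9, -107.3], [0.0, 0.0, 0.0])
pre ([564.9, -604.2, 51.7], [0.145, -0.599, 0.459])
[548.68166847 136.04228427 171.01520443] [502.53070033 145.10961117 103.8447368 ]
```

```bash
python3 -m creep '[{"translation":[40,-34,-25],"angular":[0,0,0],"jaw":1},{"translation":[80,-68,-50],"angular":[0,0,0],"jaw":1},{"translation":[120,-102,-75],"angular":[0,0,0.06],"jaw":1},{"translation":[165,-140,-90],"angular":[0,0,0.12],"jaw":1},{"translation":[210,-178,-100],"angular":[0,0,0.2],"jaw":1},{"translation":[255,-216,-105],"angular":[0,0,0.3],"jaw":1},{"translation":[298,-252,-107],"angular":[0,0,0.4],"jaw":1},{"translation":[340,-288,-107],"angular":[0,0,0.46],"jaw":1}]'; python3 - <<'E'
from h import *
st();print(rows(C+100*z,RG),rows(C+130*z,RG))
E
```

```text
t: 1.6
ee_pos: [420.8, -228.4, 330.3]
orientation: [3.128, -0.286, 0.002]
ft_force: [1.1, -0.2, -0.1]
width: 87.8
grasp_force: 0.0
1.6 [ 420.8 -228.4  330.3] [ 3.128e+00 -2.860e-01  2.000e-03] F [ 1.1 -0.2 -0.1] w 87.8 g 0.0 q [-0.52  0.08  1.83  0.    1.23  1.23]
([59.3, -381.7, 159.2], [0.004, -0.612, 0.011]) ([76.6, -381.5, 134.6], [0.004, -0.612, 0.011])
```

```bash
python3 -m creep '[{"translation":[12,-58,0],"angular":[0,-0.05,0],"jaw":1},{"translation":[24,-116,5],"angular":[0,-0.15,0],"jaw":1},{"translation":[36,-174,20],"angular":[0,-0.27,0],"jaw":1},{"translation":[46,-230,45],"angular":[0,-0.4,0],"jaw":1},{"translation":[58,-280,75],"angular":[0,-0.52,0.01],"jaw":1},{"translation":[68,-328,110],"angular":[0.004,-0.612,0.011],"jaw":1},{"translation":[66,-370,140],"angular":[0.004,-0.612,0.011],"jaw":1},{"translation":[59.5,-382,159],"angular":[0.004,-0.612,0.011],"jaw":1}]'; python3 - <<'E'
from h import *
import cv2
st();print(rows(C+18*z,RG))
a=cv2.resize(ctrl.get_image("side")[:,:,::-1][100:320,260:480],(400,400));b=cv2.resize(ctrl.get_image("top")[:,:,::-1][120:280,180:340],(400,400))
cv2.imwrite("pics/pre.png",np.hstack([a,b]))
E
```

```text
t: 2.6
ee_pos: [546.5, 137.1, 168.4]
orientation: [-2.928, 0.278, 0.928]
ft_force: [-0.5, -0.1, -0.6]
width: 87.6
grasp_force: 0.0
2.6 [546.5 137.1 168.4] [-2.928  0.278  0.928] F [-0.5 -0.1 -0.6] w 87.6 g 0.0 q [0.13 0.69 1.44 0.18 1.6  1.84]
([0.7, 0.4, 78.5], [0.003, 0.003, 0.004])
```

View pics/pre.png

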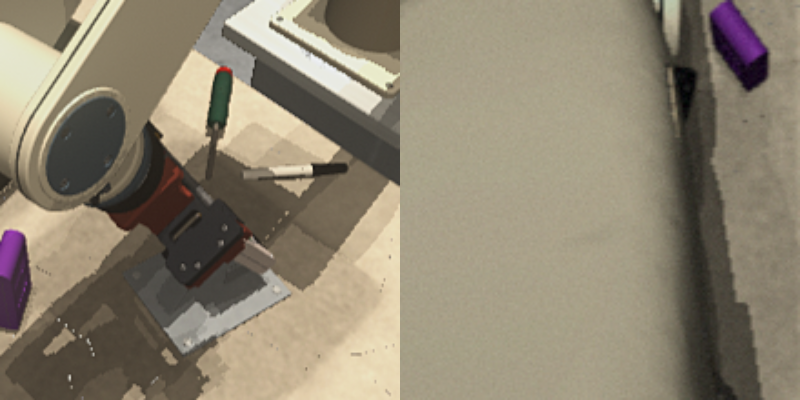

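The side view shows the gripper above the stand, aligned with the lean. In the top view the arm hides everything. The reach is as planned, so I approach.

```bash
python3 -m creep '[{"translation":[0,0,12],"angular":[0,0,0],"jaw":1},{"translation":[0.5,0,26],"angular":[0,0,0],"jaw":1},{"translation":[0.7,0.4,40],"angular":[0.003,0.003,0.004],"jaw":1},{"translation":[0.7,0.4,52],"angular":[0.003,0.003,0.004],"jaw":1},{"translation":[0.7,0.4,62],"angular":[0.003,0.003,0.004],"jaw":1},{"translation":[0.7,0.4,71],"angular":[0.003,0.003,0.004],"jaw":1},{"translation":[0.7,0.4,77],"angular":[0.003,0.003,0.004],"jaw":1},{"translation":[0.7,0.4,78],"angular":[0.003,0.003,0.004],"jaw":1}]'; python3 - <<'E'
from h import *
st();print(rows(C+18*z,RG))
E
```

```text
t: 3.7
ee_pos: [503.1, 143.3, 106.1]
orientation: [-2.927, 0.288, 0.921]
ft_force: [0.9, -0.0, -0.1]
width: 87.9
grasp_force: 0.0
3.7 [503.1 143.3 106.1] [-2.927  0.288  0.921] F [ 0.9 -0.  -0.1] w 87.9 g 0.0 q [0.14 0.72 1.57 0.19 1.44 1.83]
([0.6, -1.6, 2.4], [-0.002, -0.001, -0.002])
```

```bash
python3 -m creep '[{"translation":[0.3,-0.8,1],"angular":[0,0,0],"jaw":1},{"translation":[0.3,-0.8,1],"angular":[0,0,0],"jaw":0.75},{"translation":[0.3,-0.8,1],"angular":[0,0,0],"jaw":0.7},{"translation":[0.3,-0.8,1],"angular":[0,0,0],"jaw":0.66},{"translation":[0.3,-0.8,1],"angular":[0,0,0],"jaw":0.6},{"translation":[0.3,-0.8,1],"angular":[0,0,0],"jaw":0.4},{"translation":[0.3,-0.8,1],"angular":[0,0,0],"jaw":0.4},{"translation":[0.3,-0.8,1],"angular":[0,0,0],"jaw":0.4}]'; python3 - <<'E'
from h import *
p,r,o=cur();st();print("Ftool",np.round(r.inv().apply(o["ft_force"]),1))
E
```

```text
t: 4.7
ee_pos: [503.3, 144.2, 105.5]
orientation: [-2.927, 0.289, 0.92]
ft_force: [0.7, 0.5, 2.4]
width: 56.1
grasp_force: 29.9
4.7 [503.3 144.2 105.5] [-2.927  0.289  0.92 ] F [0.7 0.5 2.4] w 56.1 g 29.9 q [0.14 0.72 1.57 0.19 1.44 1.83]
Ftool [-0.9 -0.6 -2.3]
```

```bash
python3 -m creep '[{"translation":[0,2,0],"angular":[0,0,0],"jaw":0.4},{"translation":[0,4,0],"angular":[0,0,0],"jaw":0.4},{"translation":[0,6.5,0],"angular":[0,0,0],"jaw":0.4},{"translation":[0,9,0],"angular":[0,0,0],"jaw":0.4},{"translation":[0,11.5,0],"angular":[0,0,0],"jaw":0.4},{"translation":[0,14,0],"angular":[0,0,0],"jaw":0.4},{"translation":[0,16,0],"angular":[0,0,0],"jaw":0.4},{"translation":[0,16,0],"angular":[0,0,0],"jaw":0.4}]'; cat > f.py <<'E'
from h import *
p,r,o=cur();st();print("Ftool",np.round(r.inv().apply(o["ft_force"]),1),"slid own -y",round(-(p-[503.3,144.2,105.5])@y,2))
E
python3 f.py
```

```text
t: 5.7
ee_pos: [499.9, 128.0, 105.4]
orientation: [-2.928, 0.289, 0.921]
ft_force: [-1.6, -0.7, 0.2]
width: 55.5
grasp_force: 29.9
5.7 [499.9 128.  105.4] [-2.928  0.289  0.921] F [-1.6 -0.7  0.2] w 55.5 g 29.9 q [0.12 0.71 1.58 0.18 1.43 1.81]
Ftool [-1.3  1.   0.6] slid own -y 16.52
```

```bash
python3 -m creep '[{"translation":[0,0.7,0],"angular":[0,0,0],"jaw":0.4},{"translation":[0,1.4,0],"angular":[0,0,0],"jaw":0.4},{"translation":[0,2.1,0],"angular":[0,0,0],"jaw":0.4},{"translation":[0,2.8,0],"angular":[0,0,0],"jaw":0.4},{"translation":[0,3.5,0],"angular":[0,0,0],"jaw":0.4},{"translation":[0,4,0],"angular":[0,0,0],"jaw":0.4},{"translation":[0,4,0],"angular":[0,0,0],"jaw":0.4},{"translation":[0,4,0],"angular":[0,0,0],"jaw":0.4}]'; python3 f.py
```

```text
t: 6.7
ee_pos: [499.2, 124.4, 105.5]
orientation: [-2.927, 0.289, 0.92]
ft_force: [-1.8, 1.2, 1.9]
width: 55.8
grasp_force: 29.9
6.7 [499.2 124.4 105.5] [-2.927  0.289  0.92 ] F [-1.8  1.2  1.9] w 55.8 g 29.9 q [0.11 0.71 1.59 0.18 1.43 1.8 ]
Ftool [-2.7 -0.8 -0.4] slid own -y 20.18
```

```bash
python3 -m creep '[{"translation":[0,0.7,0],"angular":[0,0,0],"jaw":0.4},{"translation":[0,1.4,0],"angular":[0,0,0],"jaw":0.4},{"translation":[0,2.1,0],"angular":[0,0,0],"jaw":0.4},{"translation":[0,2.8,0],"angular":[0,0,0],"jaw":0.4},{"translation":[0,3.5,0],"angular":[0,0,0],"jaw":0.4},{"translation":[0,4,0],"angular":[0,0,0],"jaw":0.4},{"translation":[0,4,0],"angular":[0,0,0],"jaw":0.4},{"translation":[0,4,0],"angular":[0,0,0],"jaw":0.4}]'; python3 f.py
```

```text
t: 7.7
ee_pos: [498.6, 121.5, 105.5]
orientation: [-2.926, 0.289, 0.919]
ft_force: [-2.7, 5.1, 0.3]
width: 56.0
grasp_force: 30.0
7.7 [498.6 121.5 105.5] [-2.926  0.289  0.919] F [-2.7  5.1  0.3] w 56.0 g 30.0 q [0.11 0.71 1.59 0.18 1.43 1.8 ]
Ftool [-3.1 -4.5  1.9] slid own -y 23.21
```

```bash
python3 -m creep '[{"translation":[0,0.4,0],"angular":[0,0,0],"jaw":0.4},{"translation":[0,0.8,0],"angular":[0,0,0],"jaw":0.4},{"translation":[0,1.2,0],"angular":[0,0,0],"jaw":0.4},{"translation":[0,1.6,0],"angular":[0,0,0],"jaw":0.4},{"translation":[0,2,0],"angular":[0,0,0],"jaw":0.4},{"translation":[0,2,0],"angular":[0,0,0],"jaw":0.4},{"translation":[0,2,0],"angular":[0,0,0],"jaw":0.4},{"translation":[0,2,0],"angular":[0,0,0],"jaw":0.4}]'; python3 f.py
```

```text
t: 8.7
ee_pos: [498.6, 121.1, 105.5]
orientation: [-2.923, 0.289, 0.918]
ft_force: [-0.3, 13.5, -1.4]
width: 56.0
grasp_force: 30.0
8.7 [498.6 121.1 105.5] [-2.923  0.289  0.918] F [-0.3 13.5 -1.4] w 56.0 g 30.0 q [0.11 0.71 1.59 0.18 1.43 1.8 ]
Ftool [ -1.6 -13.2   2.9] slid own -y 23.58
```

```bash
python3 -m creep '[{"translation":[0,-1.5,0],"angular":[0,0,0],"jaw":0.4},{"translation":[0,-3,0],"angular":[0,0,0],"jaw":0.4},{"translation":[0,-4.5,0],"angular":[0,0,0],"jaw":0.4},{"translation":[0,-6,0],"angular":[0,0,0],"jaw":0.4},{"translation":[0,-7.5,0],"angular":[0,0,0],"jaw":0.4},{"translation":[0,-8.3,0],"angular":[0,0,0],"jaw":0.4},{"translation":[0,-8.3,0],"angular":[0,0,0],"jaw":0.4},{"translation":[0,-8.3,0],"angular":[0,0,0],"jaw":0.4}]'; python3 f.py
```

```text
t: 9.7
ee_pos: [499.7, 126.7, 105.4]
orientation: [-2.927, 0.289, 0.92]
ft_force: [-3.1, -1.1, 0.5]
width: 55.7
grasp_force: 29.9
9.7 [499.7 126.7 105.4] [-2.927  0.289  0.92 ] F [-3.1 -1.1  0.5] w 55.7 g 29.9 q [0.12 0.71 1.58 0.18 1.43 1.81]
Ftool [-2.6  1.7  1.2] slid own -y 17.85
```

```bash
python3 -m creep '[{"translation":[-0.7,0,0],"angular":[0,0,0],"jaw":0.4},{"translation":[-1.4,0,0],"angular":[0,0,0],"jaw":0.4},{"translation":[-2.1,0,0],"angular":[0,0,0],"jaw":0.4},{"translation":[-2.8,0,0],"angular":[0,0,0],"jaw":0.4},{"translation":[-3.5,0,0],"angular":[0,0,0],"jaw":0.4},{"translation":[-4.2,0,0],"angular":[0,0,0],"jaw":0.4},{"translation":[-5,0,0],"angular":[0,0,0],"jaw":0.4},{"translation":[-5,0,0],"angular":[0,0,0],"jaw":0.4}]'; python3 f.py
```

```text
t: 10.7
ee_pos: [495.7, 127.5, 108.3]
orientation: [-2.927, 0.288, 0.92]
ft_force: [-0.2, -0.1, -1.4]
width: 55.9
grasp_force: 29.9
10.7 [495.7 127.5 108.3] [-2.927  0.288  0.92 ] F [-0.2 -0.1 -1.4] w 55.9 g 29.9 q [0.12 0.7  1.59 0.18 1.43 1.81]
Ftool [0.7 0.1 1.3] slid own -y 17.81
```

```bash
python3 - <<'E'
from h import *
p,r,o=cur()
print("d",(np.array([503.3,144.2,105.5])-C)@np.c_[x,y,z])
for P in([468,133,127],[462,120,280],[470,40,290],[520,-90,280],[571.3,-204.6,225]): print(P,rows(P,RP))
# sensible partial: upright first
up=R.from_matrix(np.c_[[np.cos(YAW),np.sin(YAW),0],[np.sin(YAW),-np.cos(YAW),0],[0,0,-1]])
print("up",rows(p,up))
E
```

```text
d [-0.18742173 -0.74423798 19.88946915]
[468, 133, 127] ([-33.8, 0.0, 0.8], [-0.596, 0.396, -1.896])
[462, 120, 280] ([-124.1, 13.9, -122.8], [-0.596, 0.396, -1.896])
[470, 40, 290] ([-110.6, 90.7, -144.4], [-0.596, 0.396, -1.896])
[520, -90, 280] ([-43.8, 208.5, -178.9], [-0.596, 0.396, -1.896])
[571.3, -204.6, 225] ([47.2, 310.9, -175.4], [-0.596, 0.396, -1.896])
up ([0.0, 0.0, 0.0], [-0.001, 0.609, -0.002])
```

```bash
python3 -m creep '[{"translation":[-10,0,0],"angular":[0,0,0],"jaw":0.4},{"translation":[-24,0,0],"angular":[0,0,0],"jaw":0.4},{"translation":[-40,0,-8],"angular":[0,0,0],"jaw":0.4},{"translation":[-65,4,-35],"angular":[0,0.1,0],"jaw":0.4},{"translation":[-90,8,-70],"angular":[0,0.25,0],"jaw":0.4},{"translation":[-115,12,-100],"angular":[0,0.4,0],"jaw":0.4},{"translation":[-124,14,-123],"angular":[0,0.55,0],"jaw":0.4},{"translation":[-124,14,-123],"angular":[0,0.61,0],"jaw":0.4}]'; python3 - <<'E'
from h import *
st()
for P in([470,40,290],[520,-90,280],[571.3,-204.6,225]): print(P,rows(P,RP))
E
```

```text
t: 11.7
ee_pos: [462.0, 120.2, 283.9]
orientation: [-3.124, 0.307, -0.015]
ft_force: [-0.5, -0.3, -2.0]
width: 55.8
grasp_force: 29.9
11.7 [462.  120.2 283.9] [-3.124  0.307 -0.015] F [-0.5 -0.3 -2. ] w 55.8 g 29.9 q [ 0.23  0.12  1.89 -0.    1.12  2.  ]
[470, 40, 290] ([23.5, 77.0, -6.2], [0.007, -0.01, -1.966])
[520, -90, 280] ([97.8, 194.8, 4.1], [0.007, -0.01, -1.966])
[571.3, -204.6, 225] ([170.0, 297.4, 59.4], [0.007, -0.01, -1.966])
```

```bash
python3 -m creep '[{"translation":[8,25,-2],"angular":[0,0,-0.18],"jaw":0.4},{"translation":[20,60,-5],"angular":[0,0,-0.36],"jaw":0.4},{"translation":[40,100,-6],"angular":[0,0,-0.54],"jaw":0.4},{"translation":[65,145,-4],"angular":[0,0,-0.72],"jaw":0.4},{"translation":[95,190,0],"angular":[0,0,-0.9],"jaw":0.4},{"translation":[120,230,0],"angular":[0,0,-1.08],"jaw":0.4},{"translation":[145,265,0],"angular":[0,0,-1.26],"jaw":0.4},{"translation":[170,297,0],"angular":[0.007,-0.01,-1.44],"jaw":0.4}]'; python3 - <<'E'
from h import *
st()
print(rows([571.3,-204.6,230],RP))
E
```

```text
t: 12.7
ee_pos: [570.5, -205.8, 281.2]
orientation: [-2.543, -1.832, 0.011]
ft_force: [0.8, 0.0, -1.3]
width: 56.0
grasp_force: 29.9
12.7 [ 570.5 -205.8  281.2] [-2.543 -1.832  0.011] F [ 0.8  0.  -1.3] w 56.0 g 29.9 q [-0.36  0.34  1.61 -0.    1.2  -0.04]
([1.4, 0.9, 51.2], [-0.01, -0.001, -0.521])
```

```bash
python3 -m creep '[{"translation":[0.5,0.3,5],"angular":[0,0,-0.13],"jaw":0.4},{"translation":[1,0.6,15],"angular":[0,0,-0.26],"jaw":0.4},{"translation":[1.4,0.9,25],"angular":[0,0,-0.39],"jaw":0.4},{"translation":[1.4,0.9,35],"angular":[-0.01,0,-0.52],"jaw":0.4},{"translation":[1.4,0.9,45],"angular":[-0.01,0,-0.521],"jaw":0.4},{"translation":[1.4,0.9,51],"angular":[-0.01,0,-0.521],"jaw":0.4},{"translation":[1.4,0.9,51],"angular":[-0.01,0,-0.521],"jaw":0.4},{"translation":[1.4,0.9,51],"angular":[-0.01,0,-0.521],"jaw":0.4}]'; python3 - <<'E'
from h import *
import cv2
st();print(rows([571.3,-204.6,230],RP))
p,r,o=cur()
im=ctrl.get_image("side")[:,:,::-1].copy(); a=cv2.resize(im[60:220,180:340],(600,600),interpolation=cv2.INTER_CUBIC)
# predicted held logger hull
M=r.as_matrix();c=p+M[:,2]*19.9
W=LOG@np.c_[M[:,0],-M[:,1],-M[:,2]].T+c
hu=cv2.convexHull(((proj("side",W)-[180,60]+.5)*3.75).astype(np.int32));cv2.polylines(a,[hu],True,(0,0,255),1)
cv2.imwrite("pics/held.png",a)
E
```

```text
t: 13.7
ee_pos: [571.9, -203.6, 229.4]
orientation: [-1.997, -2.425, -0.001]
ft_force: [0.3, -0.5, -1.1]
width: 56.4
grasp_force: 29.9
13.7 [ 571.9 -203.6  229.4] [-1.997e+00 -2.425e+00 -1.000e-03] F [ 0.3 -0.5 -1.1] w 56.4 g 29.9 q [-0.36  0.39  1.67  0.    1.09 -0.56]
([-0.9, -0.8, -0.6], [0.0, -0.001, -0.006])
```

View pics/held.png

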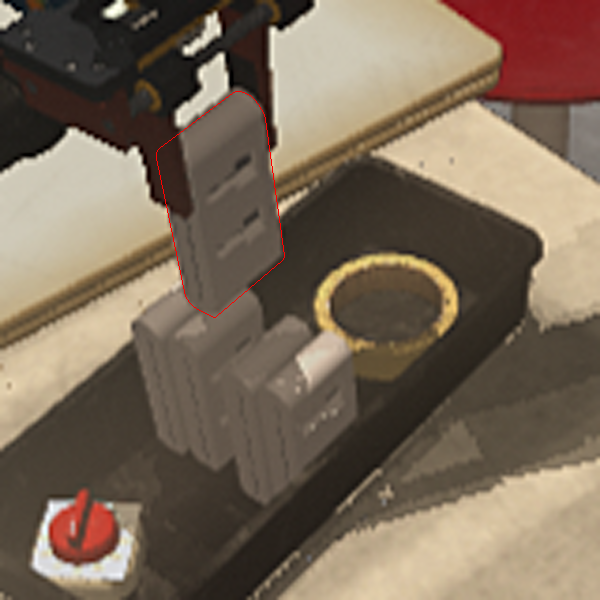

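The side view shows the held logger upright above the gap and matching the projected outline (160–285, 90–318). Lowering it now.

```bash
python3 -m creep '[{"translation":[-0.8,-0.7,6],"angular":[0,0,0],"jaw":0.4},{"translation":[-0.8,-0.7,14],"angular":[0,0,-0.006],"jaw":0.4},{"translation":[-0.8,-0.7,22],"angular":[0,0,-0.006],"jaw":0.4},{"translation":[-0.8,-0.7,30],"angular":[0,0,-0.006],"jaw":0.4},{"translation":[-0.8,-0.7,37],"angular":[0,0,-0.006],"jaw":0.4},{"translation":[-0.8,-0.7,43],"angular":[0,0,-0.006],"jaw":0.4},{"translation":[-0.8,-0.7,47],"angular":[0,0,-0.006],"jaw":0.4},{"translation":[-0.8,-0.7,50],"angular":[0,0,-0.006],"jaw":0.4}]'; python3 f.py
```

```text
t: 14.75
ee_pos: [571.2, -204.5, 178.9]
orientation: [-1.989, -2.431, -0.001]
ft_force: [-0.1, 0.8, -1.5]
width: 55.8
grasp_force: 29.9
14.75 [ 571.2 -204.5  178.9] [-1.989e+00 -2.431e+00 -1.000e-03] F [-0.1  0.8 -1.5] w 55.8 g 29.9 q [-0.36  0.45  1.7   0.    0.99 -0.56]
Ftool [0.9 0.  1.5] slid own -y 329.08
```

Foot is at about 103 mm, entering between the crowns with no force.

```bash
python3 -m creep '[{"translation":[0,0,2],"angular":[0,0,0],"jaw":0.4},{"translation":[0,0,5],"angular":[0,0,0],"jaw":0.4},{"translation":[0,0,8],"angular":[0,0,0],"jaw":0.4},{"translation":[0,0,11],"angular":[0,0,0],"jaw":0.4},{"translation":[0,0,14],"angular":[0,0,0],"jaw":0.4},{"translation":[0,0,17],"angular":[0,0,0],"jaw":0.4},{"translation":[0,0,20],"angular":[0,0,0],"jaw":0.4},{"translation":[0,0,20],"angular":[0,0,0],"jaw":0.4}]'; python3 f.py
```

```text
t: 15.75
ee_pos: [570.9, -204.4, 158.7]
orientation: [-1.988, -2.431, -0.0]
ft_force: [0.5, 1.2, -0.6]
width: 55.9
grasp_force: 29.9
15.75 [ 570.9 -204.4  158.7] [-1.988 -2.431 -0.   ] F [ 0.5  1.2 -0.6] w 55.9 g 29.9 q [-0.36  0.47  1.72  0.    0.95 -0.56]
Ftool [1.1 0.7 0.6] slid own -y 328.97
```

```bash
python3 -m creep '[{"translation":[0,0,3],"angular":[0,0,0],"jaw":0.4},{"translation":[0,0,6],"angular":[0,0,0],"jaw":0.4},{"translation":[0,0,9],"angular":[0,0,0],"jaw":0.4},{"translation":[0,0,12],"angular":[0,0,0],"jaw":0.4},{"translation":[0,0,15],"angular":[0,0,0],"jaw":0.4},{"translation":[0,0,18],"angular":[0,0,0],"jaw":0.4},{"translation":[0,0,20],"angular":[0,0,0],"jaw":0.4},{"translation":[0,0,20],"angular":[0,0,0],"jaw":0.4}]'; python3 f.py; python3 - <<'E'
from h import *
import cv2
cv2.imwrite("pics/ins.png",cv2.resize(ctrl.get_image("side")[:,:,::-1][60:220,180:340],(600,600),interpolation=cv2.INTER_CUBIC))
E
```

```text
t: 16.75
ee_pos: [571.0, -204.4, 138.9]
orientation: [-1.989, -2.431, -0.001]
ft_force: [0.3, 0.3, 0.3]
width: 56.0
grasp_force: 29.9
16.75 [ 571.  -204.4  138.9] [-1.989e+00 -2.431e+00 -1.000e-03] F [0.3 0.3 0.3] w 56.0 g 29.9 q [-0.36  0.5   1.73  0.    0.91 -0.56]
Ftool [ 0.2  0.3 -0.3] slid own -y 328.98
```

View pics/ins.png

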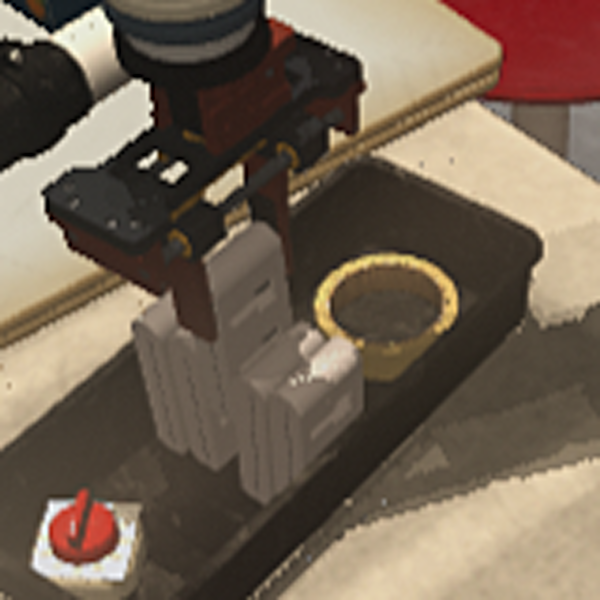

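The logger is between its neighbours, which have moved apart and stay upright. Tape and timer are untouched.

```bash
python3 -m creep '[{"translation":[0,0,4],"angular":[0,0,0],"jaw":0.4},{"translation":[0,0,8],"angular":[0,0,0],"jaw":0.4},{"translation":[0,0,12],"angular":[0,0,0],"jaw":0.4},{"translation":[0,0,16],"angular":[0,0,0],"jaw":0.4},{"translation":[0,0,20],"angular":[0,0,0],"jaw":0.4},{"translation":[0,0,23],"angular":[0,0,0],"jaw":0.4},{"translation":[0,0,26],"angular":[0,0,0],"jaw":0.4},{"translation":[0,0,28],"angular":[0,0,0],"jaw":0.4}]'; python3 f.py
```

```text
t: 17.8
ee_pos: [571.2, -204.4, 110.9]
orientation: [-1.989, -2.431, -0.001]
ft_force: [-0.5, 0.4, -1.2]
width: 56.0
grasp_force: 29.9
17.8 [ 571.2 -204.4  110.9] [-1.989e+00 -2.431e+00 -1.000e-03] F [-0.5  0.4 -1.2] w 56.0 g 29.9 q [-0.36  0.54  1.74  0.    0.86 -0.56]
Ftool [ 0.5 -0.4  1.2] slid own -y 328.96
```

```bash
python3 -m creep '[{"translation":[0,0,4],"angular":[0,0,0],"jaw":0.4},{"translation":[0,0,8],"angular":[0,0,0],"jaw":0.4},{"translation":[0,0,12],"angular":[0,0,0],"jaw":0.4},{"translation":[0,0,15],"angular":[0,0,0],"jaw":0.4},{"translation":[0,0,18],"angular":[0,0,0],"jaw":0.4},{"translation":[0,0,21],"angular":[0,0,0],"jaw":0.4},{"translation":[0,0,23],"angular":[0,0,0],"jaw":0.4},{"translation":[0,0,25],"angular":[0,0,0],"jaw":0.4}]'; python3 f.py
```

```text
t: 18.8
ee_pos: [571.8, -204.9, 86.4]
orientation: [1.989, 2.431, 0.001]
ft_force: [1.5, -4.9, 3.1]
width: 56.2
grasp_force: 30.0
18.8 [ 571.8 -204.9   86.4] [1.989e+00 2.431e+00 1.000e-03] F [ 1.5 -4.9  3.1] w 56.2 g 30.0 q [-0.36  0.58  1.75  0.    0.82 -0.56]
Ftool [-5.1  0.5 -3.1] slid own -y 329.37
```

```bash
python3 -m creep '[{"translation":[-0.5,0,1],"angular":[0,0,0],"jaw":0.4},{"translation":[-1,0,2],"angular":[0,0,0],"jaw":0.4},{"translation":[-1,0,3],"angular":[0,0,0],"jaw":0.4},{"translation":[-1,0,4],"angular":[0,0,0],"jaw":0.4},{"translation":[-1,0,5],"angular":[0,0,0],"jaw":0.4},{"translation":[-1,0,6],"angular":[0,0,0],"jaw":0.4},{"translation":[-1,0,7],"angular":[0,0,0],"jaw":0.4},{"translation":[-1,0,7],"angular":[0,0,0],"jaw":0.4}]'; python3 f.py
```

```text
t: 19.8
ee_pos: [571.0, -205.1, 78.7]
orientation: [-1.988, -2.43, -0.001]
ft_force: [1.0, -1.7, -0.9]
width: 56.0
grasp_force: 30.0
19.8 [ 571.  -205.1   78.7] [-1.988e+00 -2.430e+00 -1.000e-03] F [ 1.  -1.7 -0.9] w 56.0 g 30.0 q [-0.36  0.59  1.75  0.    0.8  -0.57]
Ftool [-1.9  0.6  0.9] slid own -y 329.68
```

```bash
python3 -m creep '[{"translation":[0,0,0.5],"angular":[0,0,0],"jaw":0.4},{"translation":[0,0,1],"angular":[0,0,0],"jaw":0.4},{"translation":[0,0,1.5],"angular":[0,0,0],"jaw":0.4},{"translation":[0,0,2],"angular":[0,0,0],"jaw":0.4},{"translation":[0,0,2.5],"angular":[0,0,0],"jaw":0.4},{"translation":[0,0,3],"angular":[0,0,0],"jaw":0.4},{"translation":[0,0,3],"angular":[0,0,0],"jaw":0.4},{"translation":[0,0,3],"angular":[0,0,0],"jaw":0.4}]'; python3 f.py
```

```text
t: 20.8
ee_pos: [571.2, -205.3, 77.3]
orientation: [-1.989, -2.431, -0.001]
ft_force: [-4.6, -0.6, 12.3]
width: 55.7
grasp_force: 30.0
20.8 [ 571.2 -205.3   77.3] [-1.989e+00 -2.431e+00 -1.000e-03] F [-4.6 -0.6 12.3] w 55.7 g 30.0 q [-0.36  0.59  1.75  0.    0.8  -0.57]
Ftool [  0.4  -4.6 -12.3] slid own -y 329.85
```

The logger is on the floor: 12 N upward at TCP z 77.3, as expected. I ease the load, open the fingers and retreat straight up.

```bash
python3 -m creep '[{"translation":[0,0,-2],"angular":[0,0,0],"jaw":0.4},{"translation":[0,0,-2],"angular":[0,0,0],"jaw":0.4},{"translation":[0,0,-2],"angular":[0,0,0],"jaw":0.7},{"translation":[0,0,-2],"angular":[0,0,0],"jaw":0.8},{"translation":[0,0,-2],"angular":[0,0,0],"jaw":0.9},{"translation":[0,0,-2],"angular":[0,0,0],"jaw":1},{"translation":[0,0,-2],"angular":[0,0,0],"jaw":1},{"translation":[0,0,-2],"angular":[0,0,0],"jaw":1}]'; python3 f.py
```

```text
t: 21.8
ee_pos: [571.3, -205.4, 78.1]
orientation: [-1.989, -2.431, -0.001]
ft_force: [0.7, 0.3, 0.4]
width: 87.8
grasp_force: 0.0
21.8 [ 571.3 -205.4   78.1] [-1.989e+00 -2.431e+00 -1.000e-03] F [0.7 0.3 0.4] w 87.8 g 0.0 q [-0.37  0.59  1.75  0.    0.8  -0.57]
Ftool [ 0.1  0.7 -0.4] slid own -y 329.89
```

```bash
python3 -m creep '[{"translation":[0,0,-8],"angular":[0,0,0],"jaw":1},{"translation":[0,0,-20],"angular":[0,0,0],"jaw":1},{"translation":[0,0,-36],"angular":[0,0,0],"jaw":1},{"translation":[0,0,-56],"angular":[0,0,0],"jaw":1},{"translation":[0,0,-80],"angular":[0,0,0],"jaw":1},{"translation":[0,0,-120],"angular":[0,0,0],"jaw":1},{"translation":[0,0,-165],"angular":[0,0,0],"jaw":1},{"translation":[0,0,-200],"angular":[0,0,0],"jaw":1}]'; python3 f.py; python3 - <<'E'
from h import *
import cv2
a=cv2.resize(ctrl.get_image("side")[:,:,::-1][85:235,160:330],(450,400),interpolation=cv2.INTER_CUBIC)
b=cv2.resize(ctrl.get_image("top")[:,:,::-1][95:295,355:480],(250,400),interpolation=cv2.INTER_CUBIC)
cv2.imwrite("pics/fin.png",np.hstack([a,b]))
E
```

```text
t: 22.8
ee_pos: [571.7, -205.6, 281.6]
orientation: [1.988, 2.43, 0.002]
ft_force: [0.3, -0.5, -0.4]
width: 87.7
grasp_force: 0.0
22.8 [ 571.7 -205.6  281.6] [1.988e+00 2.430e+00 2.000e-03] F [ 0.3 -0.5 -0.4] w 87.7 g 0.0 q [-0.37  0.34  1.62  0.    1.19 -0.56]
Ftool [-0.6  0.2  0.4] slid own -y 330.05
```

View pics/fin.png

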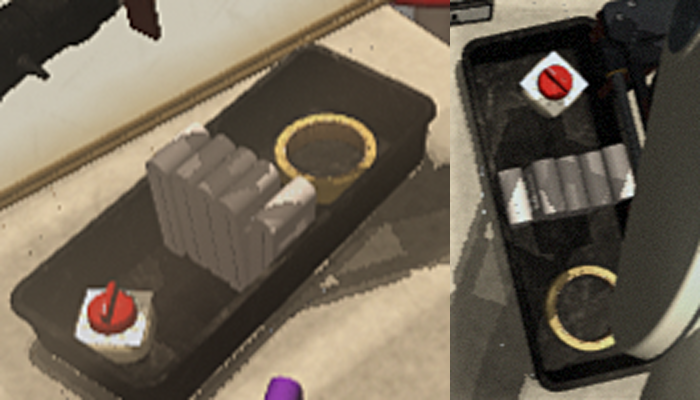

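One more look is needed: the end logger (logger_4, side view 285,205) appears lower or leaning. I move the arm aside first.

```bash
python3 -m creep '[{"translation":[40,-10,-5],"angular":[0,0,0],"jaw":1},{"translation":[90,-25,-10],"angular":[0,0,0],"jaw":1},{"translation":[145,-40,-15],"angular":[0,0,0],"jaw":1},{"translation":[200,-60,-20],"angular":[0,0,0],"jaw":1},{"translation":[255,-80,-25],"angular":[0,0,0],"jaw":1},{"translation":[305,-100,-30],"angular":[0,0,0],"jaw":1},{"translation":[340,-110,-30],"angular":[0,0,0],"jaw":1},{"translation":[360,-120,-30],"angular":[0,0,0],"jaw":1}]'; python3 - <<'E'
from h import *
import cv2
st()
S=ctrl.get_image("side")[:,:,::-1];T=ctrl.get_image("top")[:,:,::-1]
cv2.imwrite("pics/S.png",S);cv2.imwrite("pics/T.png",T)
a=cv2.resize(S[120:205,205:285],(400,425),interpolation=cv2.INTER_CUBIC)
b=cv2.resize(T[155:220,375:455],(400,325),interpolation=cv2.INTER_CUBIC);b=np.vstack([b,np.zeros((100,400,3),np.uint8)])
cv2.imwrite("pics/fin2.png",np.hstack([a,b]))
for n in("side","top"):
  for l in("timer","tape","logger"): print(n,l,[(np.round(d["rect"]).tolist(),round(d["score"],2)) for d in ctrl.look_for(n,l)])
E
```

```text
t: 23.9
ee_pos: [381.0, 124.7, 308.4]
orientation: [-1.987, -2.433, -0.001]
ft_force: [0.3, -0.1, 0.1]
width: 87.9
grasp_force: 0.0
23.9 [381.  124.7 308.4] [-1.987e+00 -2.433e+00 -1.000e-03] F [ 0.3 -0.1  0.1] w 87.9 g 0.0 q [ 0.29 -0.03  1.99  0.    1.18  0.08]
side timer [([190.0, 194.0, 222.0, 223.0], 0.65), ([225.0, 136.0, 250.0, 184.0], 0.23)]
side tape [([265.0, 126.0, 302.0, 163.0], 0.74)]
side logger [([233.0, 138.0, 258.0, 190.0], 0.91), ([251.0, 225.0, 279.0, 282.0], 0.86), ([222.0, 136.0, 249.0, 186.0], 0.81), ([218.0, 132.0, 240.0, 181.0], 0.7), ([256.0, 150.0, 282.0, 190.0], 0.59), ([242.0, 146.0, 266.0, 194.0], 0.58)]
top timer [([390.0, 120.0, 425.0, 156.0], 0.74), ([380.0, 177.0, 396.0, 211.0], 0.27)]
top tape [([403.0, 227.0, 446.0, 269.0], 0.75)]
top logger [([404.0, 174.0, 424.0, 204.0], 0.83), ([380.0, 180.0, 398.0, 209.0], 0.8), ([394.0, 174.0, 414.0, 209.0], 0.69), ([429.0, 168.0, 450.0, 199.0], 0.65), ([302.0, 120.0, 327.0, 154.0], 0.57), ([420.0, 168.0, 434.0, 200.0], 0.55)]
```

View pics/fin2.png

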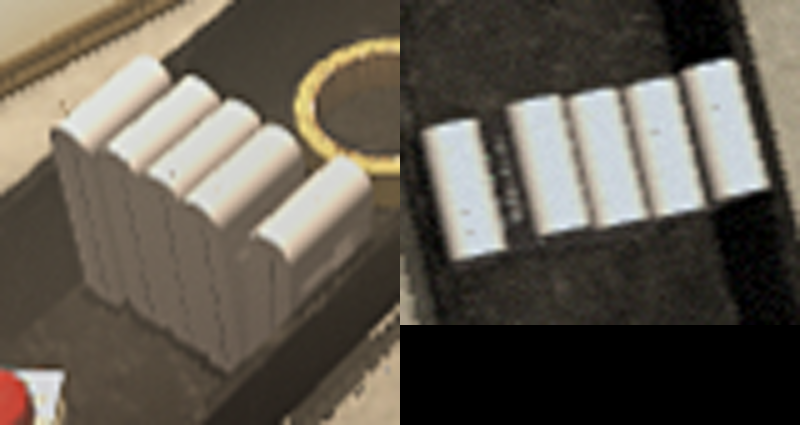

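```bash
python3 - <<'E'
from h import *
top={4:[(450,123),(480,256)],3:[(535,99),(563,232)],5:[(594,92),(620,223)],2:[(651,80),(684,212)],1:[(709,63),(741,194)]}
side={4:[(352,163),(272,238)],3:[(283,130),(203,212)],5:[(240,103),(162,185)],2:[(198,80),(123,160)],1:[(152,60),(70,137)]}
C0=np.array([546,-205]);ey=np.array([-np.sin(BY),np.cos(BY)])
for k in(1,2,5,3,4):
    u=np.array(top[k])/5+np.array([375-80,155]) ; v=np.array(side[k])/5+(205,120)
    a=ray("top",u,114).mean(0);b=ray("side",v,114).mean(0)
    s=least_squares(lambda P:np.r_[(proj("top",P)-u.mean(0)).ravel(),(proj("side",P)-v.mean(0)).ravel()],[570,-200,110])
    print(k,np.round(a[:2],1),np.round(b[:2],1),"tri",np.round(s.x,1),"along",np.round([(q[:2]-C0)@ey for q in(a,b,s.x)],1))
E
```

```text
1 [ 581.4 -252.5] [ 583.1 -252.7] tri [ 582.1 -253.7  112.1] along [-53.6 -54.1 -54.8]
2 [ 574.4 -228.4] [ 575.4 -226.8] tri [ 574.6 -229.   111.6] along [-28.5 -27.2 -29.2]
5 [ 569.9 -203.1] [ 571.6 -202.9] tri [ 570.5 -204.1  111.8] along [-2.9 -3.  -4. ]
3 [ 566.9 -179. ] [ 568.5 -177.5] tri [ 567.3 -179.8  111. ] along [21.3 22.5 20.5]
4 [ 557.3 -143.9] [ 558.1 -143.6] tri [ 557.6 -144.4  112.6] along [57.6 57.8 57.2]
```

The final picture shows all five crowns at the same height (about 112 mm triangulated) in one line. logger_4 has slid about 12 mm aside, which is the leftover play, and stands upright. The tape and timer rects match the start to within a few pixels (side-view tape top edge 6 px). The gripper is clear of everything, so I hand the job in.

```bash
python3 -c "from workcell import ctrl; print(ctrl.close_job())"
```

```text
the job is handed in; nothing more can be done
None
```

The logger is off the stand and on the bin floor between its neighbours, with all five upright in one row and the tape and timer not visibly moved; I handed the job in at about 24 s, and no verdict was shown.

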